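# Fetch the orange spray can from the push-latch paint locker

### The arm

A 6-joint arm with a two-finger parallel gripper is mounted at the origin on the work surface. World frame = base frame: x ahead of the robot, y to its left, z up, the work surface at z = 0. Lengths are in m, angles in degrees, forces in N, time in s.
With the tool pointing down it reaches from about 0.375 to 0.75 m from the base axis. Payload 9 kg.
Tool frame: the origin (TCP) lies between the finger pads; the fingertips stand 25 mm ahead of it and the grasp point (between the pads) lies 6 mm ahead of it; z points along the fingers, y is the line along which they close (so a half turn about z gives the same grasp; the last joint's range is limited). The gripper opens to 85 mm and grips with 20 to 120 N. Pads are 22 mm wide; open, the fingers measure 114 mm over their backs; the gripper's body (76 mm by 85 mm) begins 54 mm behind the grasp point. The pads swing forward as they close: fully open they stand 13 mm farther back than shut.
Start: joints at [-83.978, 5.964, 5.575, 89.605, 0, 77.527], TCP at [0.19, -0.569, 0.256] pointing down, gripper open.
Joint ranges: [-171.21, 171.21], [-48.23, 106.86], [-62.78, 66.21], [-105.2, 120.99], [-86.42, 89.51], [-180, 180]. Speed limits (degrees/s): [127.2, 127.2, 147.25, 180, 180, 180].

### API

Orientations are given as a 3x3 rotation matrix whose columns are the frame's x, y, z axes.
In Python, from workcell import env gives the robot as it stands.
- The arm moves only by the tool step_arm, never from a script. Its argument "commands" is a list of rows, each an object with "jaw": the gripper command: -1 is shut, 1 is fully open, values between are in proportion; "xyz": the shift along the tool's x, y, z in mm, a list of three; "delta_rot": the turn, a rotation vector about the tool's x, y, z in rad, a list of three. A call has 1 to 20 rows; each row is the pose to reach, as a shift and turn from the pose commanded when the call began, along the tool's axes at that moment; what a row does not reach only later rows make up. A row lasts 1/12 s, in which the tool goes at most 41.7 mm and 7.16 degrees, less where a joint would pass 70% of its speed; a pose out of reach is approached as far as the arm can. A call with a gripper value outside its range is refused whole. The fingers move at their own pace and stop on an object; "force" is the grip in N (left out, the last holds). Time passes only in rows, so rows that repeat a pose let the fingers close. It gives the time, the measured TCP pose, the force, the opening and the grip force at its end, in the units of the state.
- env.get_state(): the state, without advancing time (a new reading comes with each control period).
- env.camera(name): name is "scene" or "top" or "wrist"; returns the picture (480x640x3 uint8, red, green, blue); there is no depth.
- env.get_calibration(name): a dict with "fx", "fy", "cx", "cy" (pixels), "R" (3x3) and "t" (3): a world point X has camera coordinates R X + t; the wrist camera has in their place "hand_eye" (4x4, takes a point from camera to tool coordinates, whose origin is the TCP and whose axes are the flange's). Camera axes: x right, y down, z forward; pixel columns grow to the right and rows downward; lengths in m; the calibration is good to about 2 mm. A picture is of the moment at which its call begins: read the wrist's pose just before it. get_calibration takes no time and is no camera call.
- env.finish_job(): hands the job in; it is judged then, once.
Trained networks look in the newest picture that a camera, given by its name, has taken for a name from the list of things; names that differ only in an ending like _2 or _b are one class to them, and where a whole thing is asked for, a point or a joint stands for the part that bears it (a point fixed in the world has none). Each returns a list of dicts, best first, with "p" (0 to 1); they miss things now and then, are a little off and sometimes report something else, mostly with a low value. They report only what shows in the picture. A call takes as long as a camera call.
- env.boxes_of(name, camera): "extent" ([centre column, centre row, width, height] in pixels, round what is visible of it).
- env.trace(name, camera): "region" (480x640 bool, what is visible of it) and "extent" ([centre column, centre row, width, height] in pixels, round what is visible of it).
The state is a dict: "time": time; "joint_positions": joint angles; "dq": joint speeds; "tau": joint torques, N m; "position": TCP position; "orientation": TCP orientation; "force": force on the tool from outside, world axes, zero at the start; "ft_torque": the same for the moment, N m; "finger_gap": finger opening in m; "grip_force": force on a finger pad.
Only numpy, scipy, OpenCV 4.12 (cv2) and the standard library are available. Lean on these libraries where they do the work, as an engineer would, in place of code of your own. Each camera call takes 0.05 s, during which the arm holds its last target. There are 200 camera calls.

### The job

Press the yellow dot of the blue hatch to click its push-push latch free and let the hatch spring open, then reach in past the dividers, take out the orange-capped spray can and stand it upright in the middle of the green cutting mat. Then swing the hatch down and press it until it latches shut and stays closed by itself. Do not force the hatch, keep the can from tipping over, and leave the other can, the jars and the things on the bench standing where they are.

Things in the scene. Friction and masses are not known exactly. Their poses are not given: they have to be found in the camera images.
- locker: open-topped plywood paint locker, outside 210 (x) x 250 (y) x 150 high, walls and floor 7 thick, fixed to the bench; origin at the centre of its underside, z up, its front (-x) faces roughly towards the robot. Closed by the blue hatch; a black latch box 28 wide (y) sits inside the middle of the front wall
- locker_in (a point): centre of the locker's inner floor, 7 above the bench, axes as the locker. Cardboard dividers 4 thick, tops 90 above the bench, make four cells: one wall at x = 0, one at y = 0. The two spray cans stand in the far cells (about x = +40, y = +55 and -55; which in which varies), two low jars in the near cells (x = -45, y = +60 and -60)
- hatch (a joint): hatch angle, rad: 0 latched, flush with the rim; opens upward to 1.36, leaning 12 degrees over the locker (a tool pointing straight down cannot get at the far cells; one leaning back towards the robot by 20 to 40 degrees can); negative when pushed past flush. A damped spring always drives it open (about 2.5 s); held from above it follows up
- hatch_press (a point): centre of the yellow dot, 26 across, on the hatch's top, 22 in from its free front edge, 168 from the hinge; moves with the hatch. Spring here: 5 N when shut, less when open. Latched: press 6 to 7 mm past flush to a firm stop (7 to 10 N), let go: it is free. From open: press 5.5 mm past flush to the firm stop, let go: latched. A short press changes nothing, each full press toggles
- hatch_edge (a point): middle of the free front edge of the hatch, on its top face, 190 from the hinge axis; about 335 above the bench when fully open. The hatch is a blue plate 188 x 232 x 6 set inside the locker's walls, its top flush with the rim, 150 above the bench, when latched
- hatch_hinge (a point): middle of the hatch's hinge axis, which runs along the locker's y at x = +95, 147 above the bench, at the far side of the locker; fixed to the locker, axes as the locker. The hatch's mid-thickness lies on this axis
- orange_can: aluminium spray can with an orange band and orange cap, 130 high, body 40 across up to 98, cap 34 across from 103 to the top, 0.1 to 0.2 kg; origin at the centre of its underside, z up
- white_can: the same can with a white band and cap, stays in the locker; origin at the centre of its underside
- mat: green cutting mat with a yellow grid, 160 x 160 x 3, fixed flat on the bench; origin at the centre of its underside
- red_jar: small jar with red lid, 40 across, 70 high, in a near cell; origin at the centre of its underside
- grey_jar: small amber jar with black lid, 40 across, 70 high, in a near cell; origin at the centre of its underside
- glue: white glue bottle with orange cap, 52 across, 150 high, standing on the bench beyond the mat; origin at the centre of its underside
- mug: white mug with pencils, 76 across, 90 high (pencils to 150), on the bench beyond the locker; origin at the centre of its underside
- hull: wooden model hull on a building board 70 x 220, 60 high, on the bench left of the mat; origin at the centre of its underside
- sanding_block: cork sanding block 90 x 50 x 34 on the bench right of the locker; origin at the centre of its underside

How it is judged (in metres and radians):
On the way, in this order (a step that is already met when the one before it is completed fails the run):
1. the hatch is freed and springs well open (value of joint hatch above 0.8 rad), for 0.2 s.
2. the orange can stands upright on the mat, let go (z of orange_can in the frame of mat below 0.012 m and horizontal distance between orange_can and mat below 0.075 m and angle between orange_can's own z axis and vertical below 0.15 rad and contact force between the fingers and orange_can below 0.1 N and value of joint hatch above 0.4 rad), for 0.2 s.
At the end, for the whole second after the job is handed in: The hatch is latched shut by itself (joint between -0.015 and 0.02 rad); the orange can stands upright (within 0.15 rad) and at rest on the mat, its centre within 75 mm of the mat's centre; the other can, both jars, the glue and the mug stand upright (value of joint hatch between -0.015 and 0.02 rad and z of orange_can in the frame of mat between -0.005 and 0.012 m and horizontal distance between orange_can and mat below 0.075 m and angle between each of orange_can, white_can, red_jar, grey_jar, glue, mug's own z axis and vertical below 0.15 rad and linear speed of orange_can below 0.02 m/s); the robot touches nothing.
It fails at once if the hatch is forced: the robot pushes on it with more than 50 N (contact force between any of the arm, the fingers and hatch above 50 N).
It fails at once if the orange can tips over (angle between orange_can's own z axis and vertical above 0.9 rad).
It fails at once if the other can or a jar is moved more than 50 mm or a thing on the bench more than 30 mm (distance of any of white_can, red_jar, grey_jar from where it was at the start of the episode above 0.05 m or distance of any of glue, mug, hull, sanding_block from where it was at the start of the episode above 0.03 m).
It also fails if it takes over 61 s, if anything falls off the work surface, if the arm or the gripper's body presses on something with over 40 N, if the wrist force passes 120 N, or if a joint passes its speed limit or range.

## Working session

There is one attempt and no reset: what is moved stays moved. The work goes in short steps, Python scripts to look and compute and a tool call to move; the robot and the scene stay as the last step left them, time stands still between calls to the robot, and variables do not carry over. Pictures are saved under pics/ and viewed, at most 10 in all, crops included, and the job is handed in when it is done.

Besides the shell and the picture viewer there is one more tool, called after ">>>" in YAML: its name, and indented under it one key for each argument. step_arm: Moves the arm, as the interface text tells. Its arguments: {"type":"object","properties":{"commands":{"type":"array","items":{"type":"object","properties":{"jaw":{"type":"number"},"xyz":{"type":"array","items":{"type":"number"}},"delta_rot":{"type":"array","items":{"type":"number"}}}}},"force":{"type":"number"}},"required":["commands"]}

```bash
mkdir -p pics; ls
python3 - <<'E'
from workcell import env
import cv2,numpy as np
s=env.get_state()
print(s['time'],s['position'],np.round(s['orientation'],3).tolist(),s['finger_gap'])
ims=[]
for c in ['scene','top']:
    im=env.camera(c); ims.append(im); cv2.imwrite(f'pics/{c}0.png',im[:,:,::-1])
    k=env.get_calibration(c); print(c,{a:np.round(v,4).tolist() for a,v in k.items()})
    for n in ['locker','hatch','hatch_press','orange_can','mat','glue','mug','hull','sanding_block','white_can']:
        r=env.boxes_of(n,c); print(n,[(np.round(d['extent']).tolist(),round(d['p'],2)) for d in r[:2]])
print({a:np.round(v,4).tolist() for a,v in env.get_calibration('wrist').items()})
E
```

```text
pics
0.0 [ 0.1902984  -0.5687034   0.25552617] [[0.948, 0.317, -0.0], [0.317, -0.948, 0.001], [0.0, -0.001, -1.0]] 0.08533842340099057
scene {'fx': 546.5046, 'fy': 546.5046, 'cx': 317.9488, 'cy': 243.1677, 'R': [[0.4019, 0.9157, 0.0043], [0.8697, -0.3802, -0.3148], [-0.2866, 0.1302, -0.9491]], 't': [-0.2523, -0.4703, 1.7383]}
locker [([279.0, 233.0, 121.0, 116.0], 0.78)]
hatch [([277.0, 229.0, 106.0, 92.0], 0.94)]
hatch_press []
orange_can [([278.0, 236.0, 118.0, 118.0], 0.67)]
mat [([389.0, 197.0, 66.0, 65.0], 0.91)]
glue [([405.0, 282.0, 22.0, 25.0], 0.88), ([151.0, 266.0, 29.0, 35.0], 0.64)]
mug [([335.0, 326.0, 26.0, 46.0], 0.95), ([279.0, 233.0, 115.0, 115.0], 0.3)]
hull [([453.0, 175.0, 69.0, 62.0], 0.83)]
sanding_block [([151.0, 266.0, 30.0, 34.0], 0.56), ([335.0, 326.0, 30.0, 45.0], 0.46)]
white_can []
top {'fx': 623.6111, 'fy': 623.6111, 'cx': 325.9075, 'cy': 228.7956, 'R': [[-0.0197, -0.9998, -0.0018], [-0.9792, 0.0197, -0.2021], [0.2021, -0.0022, -0.9794]], 't': [0.0459, 0.6062, 1.6426]}
locker [([364.0, 260.0, 96.0, 90.0], 0.77), ([267.0, 172.0, 22.0, 25.0], 0.34)]
hatch [([362.0, 258.0, 91.0, 72.0], 0.77), ([494.0, 288.0, 27.0, 39.0], 0.34)]
hatch_press [([366.0, 255.0, 95.0, 72.0], 0.67), ([365.0, 257.0, 100.0, 91.0], 0.23)]
orange_can [([344.0, 164.0, 31.0, 30.0], 0.67)]
mat [([237.0, 272.0, 60.0, 64.0], 0.94)]
glue [([364.0, 256.0, 102.0, 88.0], 0.65), ([267.0, 172.0, 22.0, 23.0], 0.61)]
mug []
hull [([161.0, 271.0, 53.0, 80.0], 0.6)]
sanding_block [([493.0, 289.0, 24.0, 34.0], 0.61)]
white_can []
{'fx': 379.7227, 'fy': 379.7227, 'cx': 317.1549, 'cy': 240.0464, 'hand_eye': [[-0.0002, -0.9455, -0.3256, 0.084], [1.0, -0.0005, 0.0007, 0.0001], [-0.0009, -0.3256, 0.9455, -0.1166], [0.0, 0.0, 0.0, 1.0]]}
```

View pics/top0.png

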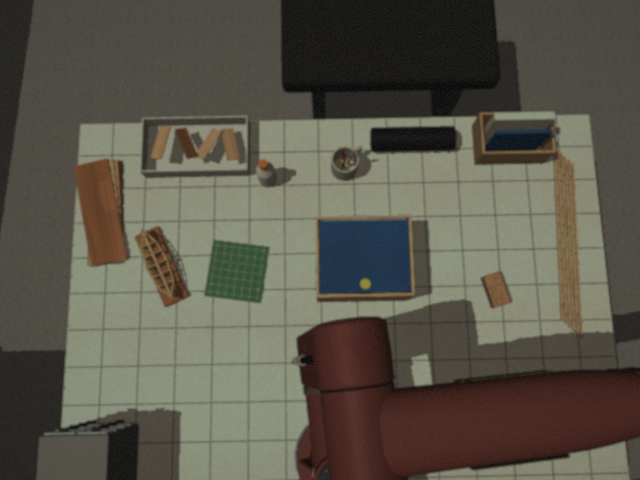

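View pics/scene0.png

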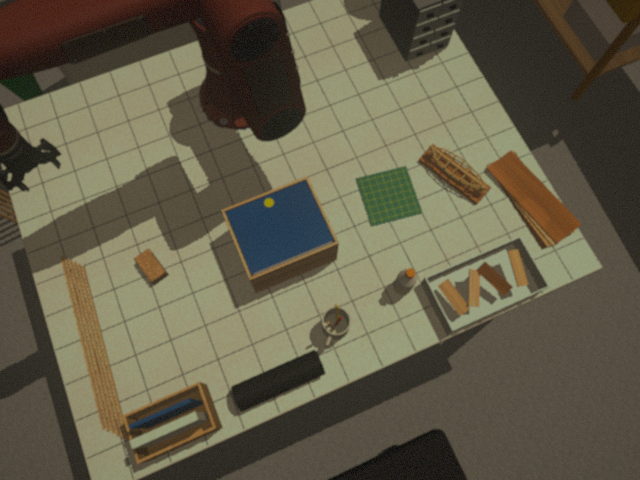

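The top view shows the hatch with its yellow dot at (365,284), the mat at (237,271), the glue at (266,172), the mug at (345,163), the hull at (161,266) and the block at (496,289). The scene view agrees, with the dot at (269,203) and the mat at (389,197).

```bash
cat > h.py <<'E'
from workcell import env
import cv2,numpy as np
def back(c,uv,z):
    k=env.get_calibration(c);R=np.array(k['R']);t=np.array(k['t'])
    uv=np.atleast_2d(uv).astype(float)
    d=np.c_[(uv[:,0]-k['cx'])/k['fx'],(uv[:,1]-k['cy'])/k['fy'],np.ones(len(uv))]@R
    o=-R.T@t
    return o+d*((z-o[2])/d[:,2])[:,None]
E
python3 - <<'E'
from h import *
for c in ['top','scene']:
    im=cv2.imread(f'pics/{c}0.png');h=cv2.cvtColor(im,cv2.COLOR_BGR2HSV)
    def blob(lo,hi,box):
        m=cv2.inRange(h,lo,hi);b=np.zeros_like(m);x0,y0,x1,y1=box;b[y0:y1,x0:x1]=m[y0:y1,x0:x1]
        b=cv2.morphologyEx(b,cv2.MORPH_CLOSE,np.ones((7,7)))
        n,l,s,ce=cv2.connectedComponentsWithStats(b);i=1+np.argmax(s[1:,4]);return (l==i).astype(np.uint8),ce[i],s[i]
    hb=(300,200,430,310) if c=='top' else (210,170,350,300)
    mb=(190,225,285,315) if c=='top' else (340,150,440,240)
    for n,lo,hi,bx,z in [('hatch',(95,80,30),(130,255,255),hb,.15),('dot',(18,110,100),(35,255,255),hb,.15),('mat',(40,60,30),(85,255,255),mb,.003)]:
        m,ce,s=blob(lo,hi,bx)
        ct=max(cv2.findContours(m,0,cv2.CHAIN_APPROX_NONE)[0],key=cv2.contourArea)[:,0]
        w=back(c,ct,z)[:,:2]
        r=cv2.minAreaRect((w*1000).astype(np.float32))
        print(c,n,s.tolist(),ce.round(1),'rect',np.round(r[0],1),np.round(r[1],1),round(r[2],2),'cen',back(c,ce,z)[0].round(4))
for n,u in [('glue',(266,178)),('mug',(345,170)),('hull',(162,266)),('block',(496,289))]:print(n,back('top',u,.03 if n!='hull' else .02)[0].round(3))
E
```

```text
top hatch [320, 220, 90, 73, 6160] [363.9 255.8] rect [515.9 -62.2] [228.  184.9] 89.85 cen [ 0.5162 -0.0621  0.15  ]
top dot [361, 279, 9, 10, 73] [365.  283.3] rect [444.9 -62.5] [20.4 23. ] 88.07 cen [ 0.4453 -0.0625  0.15  ]
top mat [205, 241, 63, 61, 3010] [236.6 271.1] rect [504.6 285.2] [153.9 153.8] 81.6 cen [0.5038 0.2853 0.003 ]
scene hatch [227, 181, 106, 93, 5563] [278.6 226.7] rect [514.1 -63.1] [228.9 184.9] 89.81 cen [ 0.5167 -0.065   0.15  ]
scene dot [221, 177, 117, 103, 878] [274.8 226. ] rect [515.  -64.4] [249.1 211.8] 89.58 cen [ 0.5108 -0.0737  0.15  ]
scene mat [356, 166, 66, 60, 2642] [388.5 195.7] rect [501.8 284.7] [160.1 160.1] 81.44 cen [0.5033 0.284  0.003 ]
glue [0.764 0.201 0.03 ]
mug [ 0.783 -0.024  0.03 ]
hull [0.52 0.49 0.02]
block [ 0.437 -0.427  0.03 ]
```

>>> step_arm:
  commands:
    - {"jaw":-1,"xyz":[400,-399,-4],"delta_rot":[0,0,-1.4]}
    - {"jaw":-1,"xyz":[400,-399,-4],"delta_rot":[0,0,-1.4]}
    - {"jaw":-1,"xyz":[400,-399,-4],"delta_rot":[0,0,-1.4]}
    - {"jaw":-1,"xyz":[400,-399,-4],"delta_rot":[0,0,-1.4]}
    - {"jaw":-1,"xyz":[400,-399,-4],"delta_rot":[0,0,-1.4]}
    - {"jaw":-1,"xyz":[400,-399,-4],"delta_rot":[0,0,-1.4]}
    - {"jaw":-1,"xyz":[400,-399,-4],"delta_rot":[0,0,-1.4]}
    - {"jaw":-1,"xyz":[400,-399,-4],"delta_rot":[0,0,-1.4]}
    - {"jaw":-1,"xyz":[400,-399,-4],"delta_rot":[0,0,-1.4]}
    - {"jaw":-1,"xyz":[400,-399,-4],"delta_rot":[0,0,-1.4]}
    - {"jaw":-1,"xyz":[400,-399,-4],"delta_rot":[0,0,-2.0]}
    - {"jaw":-1,"xyz":[400,-399,-4],"delta_rot":[0,0,-2.0]}
    - {"jaw":-1,"xyz":[400,-399,-4],"delta_rot":[0,0,-2.0]}
    - {"jaw":-1,"xyz":[400,-399,-4],"delta_rot":[0,0,-2.0]}
    - {"jaw":-1,"xyz":[400,-399,-4],"delta_rot":[0,0,-2.0]}
    - {"jaw":-1,"xyz":[400,-399,-4],"delta_rot":[0,0,-2.0]}
    - {"jaw":-1,"xyz":[400,-399,-4],"delta_rot":[0,0,-2.0]}
    - {"jaw":-1,"xyz":[400,-399,-4],"delta_rot":[0,0,-2.0]}

```text
time: 2.6
position: [0.4431, -0.0637, 0.2603]
orientation: [[-0.68, 0.733, 0.0], [0.733, 0.68, -0.0], [-0.0, -0.0, -1.0]]
force: [0.5, 0.2, -1.1]
finger_gap: -0.0002
grip_force: 0.0
```

>>> step_arm:
  commands:
    - {"jaw":-1,"xyz":[0,0,20],"delta_rot":[0,0,-0.823]}
    - {"jaw":-1,"xyz":[0,0,40],"delta_rot":[0,0,-0.823]}
    - {"jaw":-1,"xyz":[0,0,60],"delta_rot":[0,0,-0.823]}
    - {"jaw":-1,"xyz":[0,0,75],"delta_rot":[0,0,-0.823]}
    - {"jaw":-1,"xyz":[0,0,77],"delta_rot":[0,0,-0.823]}
    - {"jaw":-1,"xyz":[0,0,79],"delta_rot":[0,0,-0.823]}
    - {"jaw":-1,"xyz":[0,0,80],"delta_rot":[0,0,-0.823]}
    - {"jaw":-1,"xyz":[0,0,80],"delta_rot":[0,0,-0.823]}
    - {"jaw":-1,"xyz":[0,0,80],"delta_rot":[0,0,-0.823]}

```text
time: 3.35
position: [0.443, -0.0641, 0.1804]
orientation: [[-1.0, 0.002, 0.0], [0.002, 1.0, -0.0], [-0.0, -0.0, -1.0]]
force: [-0.1, 0.7, -0.3]
finger_gap: 0.0
grip_force: 0.0
```

Run:
```python
from h import *
s=env.get_state();print(s['position'],s['orientation'],s['force'],s['joint_positions'])
im=env.camera('wrist');cv2.imwrite('pics/w1.png',im[:,:,::-1])
```

```text
[ 0.44304368 -0.06413019  0.18036703] [[-9.99997747e-01  2.11911147e-03  1.20655170e-04]
 [ 2.11909366e-03  9.99997744e-01 -1.47531472e-04]
 [-1.20967533e-04 -1.47275460e-04 -9.99999982e-01]] [-0.07636981  0.67641544 -0.31743355] [-2.50615471e+01 -2.15460730e+01 -2.75653361e+01  8.39708942e+01
 -4.72881294e-03 -2.49401318e+01]
```

View pics/w1.png

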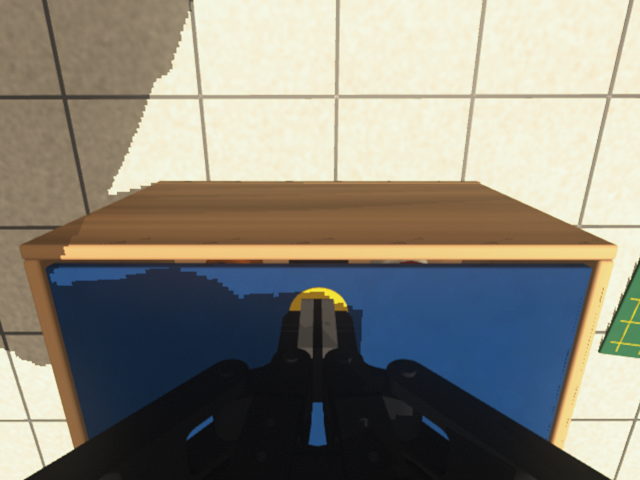

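The wrist view shows the tips at (318,320) over the dot, whose top edge shows at (319,290). I'll press there.

>>> step_arm:
  commands:
    - {"jaw":-1,"xyz":[0,0,2]}
    - {"jaw":-1,"xyz":[0,0,4]}
    - {"jaw":-1,"xyz":[0,0,5]}
    - {"jaw":-1,"xyz":[0,0,6]}
    - {"jaw":-1,"xyz":[0,0,7]}
    - {"jaw":-1,"xyz":[0,0,8]}
    - {"jaw":-1,"xyz":[0,0,9]}
    - {"jaw":-1,"xyz":[0,0,10]}
    - {"jaw":-1,"xyz":[0,0,10.5]}
    - {"jaw":-1,"xyz":[0,0,11]}
    - {"jaw":-1,"xyz":[0,0,11]}

```text
$.commands[0]: bad value
```

>>> step_arm:
  commands:
    - {"jaw":-1,"xyz":[0,0,2],"delta_rot":[0,0,0]}
    - {"jaw":-1,"xyz":[0,0,4],"delta_rot":[0,0,0]}
    - {"jaw":-1,"xyz":[0,0,5],"delta_rot":[0,0,0]}
    - {"jaw":-1,"xyz":[0,0,6],"delta_rot":[0,0,0]}
    - {"jaw":-1,"xyz":[0,0,7],"delta_rot":[0,0,0]}
    - {"jaw":-1,"xyz":[0,0,8],"delta_rot":[0,0,0]}
    - {"jaw":-1,"xyz":[0,0,9],"delta_rot":[0,0,0]}
    - {"jaw":-1,"xyz":[0,0,10],"delta_rot":[0,0,0]}
    - {"jaw":-1,"xyz":[0,0,10.5],"delta_rot":[0,0,0]}
    - {"jaw":-1,"xyz":[0,0,11],"delta_rot":[0,0,0]}
    - {"jaw":-1,"xyz":[0,0,11],"delta_rot":[0,0,0]}

```text
time: 4.32
position: [0.4431, -0.0638, 0.1696]
orientation: [[-1.0, -0.004, 0.0], [-0.004, 1.0, -0.0], [-0.0, -0.0, -1.0]]
force: [-2.6, -1.1, 5.3]
finger_gap: -0.0001
grip_force: 2.6
```

Contact at about 5.4 mm past flush. I'll press on to the firm stop.

>>> step_arm:
  commands:
    - {"jaw":-1,"xyz":[0,0,0.5],"delta_rot":[0,0,0]}
    - {"jaw":-1,"xyz":[0,0,1],"delta_rot":[0,0,0]}
    - {"jaw":-1,"xyz":[0,0,1.5],"delta_rot":[0,0,0]}
    - {"jaw":-1,"xyz":[0,0,1.5],"delta_rot":[0,0,0]}

```text
time: 4.65
position: [0.4431, -0.0638, 0.1681]
orientation: [[-1.0, -0.004, 0.0], [-0.004, 1.0, -0.0], [-0.0, -0.0, -1.0]]
force: [-1.8, -0.3, 4.6]
finger_gap: -0.0
grip_force: 2.6
```

>>> step_arm:
  commands:
    - {"jaw":-1,"xyz":[0,0,0.5],"delta_rot":[0,0,0]}
    - {"jaw":-1,"xyz":[0,0,1],"delta_rot":[0,0,0]}
    - {"jaw":-1,"xyz":[0,0,1],"delta_rot":[0,0,0]}

```text
time: 4.9
position: [0.4432, -0.0639, 0.1677]
orientation: [[-1.0, -0.004, 0.001], [-0.004, 1.0, -0.001], [-0.001, -0.001, -1.0]]
force: [-4.0, 1.7, 8.6]
finger_gap: -0.0001
grip_force: 4.6
```

>>> step_arm:
  commands:
    - {"jaw":-1,"xyz":[0,0,0.5],"delta_rot":[0,0,0]}
    - {"jaw":-1,"xyz":[0,0,1],"delta_rot":[0,0,0]}
    - {"jaw":-1,"xyz":[0,0,1],"delta_rot":[0,0,0]}

```text
time: 5.15
position: [0.4432, -0.0638, 0.1673]
orientation: [[-1.0, -0.004, 0.001], [-0.004, 1.0, -0.001], [-0.001, -0.001, -1.0]]
force: [-6.5, 1.0, 14.3]
finger_gap: 0.0002
grip_force: 7.5
```

>>> step_arm:
  commands:
    - {"jaw":0,"xyz":[0,0,-30],"delta_rot":[0,0,0]}
    - {"jaw":0,"xyz":[10,0,-70],"delta_rot":[0,0,0]}
    - {"jaw":0,"xyz":[30,0,-110],"delta_rot":[0,0,0]}
    - {"jaw":0,"xyz":[50,0,-150],"delta_rot":[0,0,0]}
    - {"jaw":0,"xyz":[60,0,-190],"delta_rot":[0,0,0]}
    - {"jaw":0,"xyz":[60,0,-220],"delta_rot":[0,0,0]}
    - {"jaw":0,"xyz":[60,0,-220],"delta_rot":[0,-0.12,0]}
    - {"jaw":0,"xyz":[60,0,-220],"delta_rot":[0,-0.24,0]}
    - {"jaw":0,"xyz":[60,0,-220],"delta_rot":[0,-0.36,0]}
    - {"jaw":0,"xyz":[60,0,-220],"delta_rot":[0,-0.44,0]}
    - {"jaw":0,"xyz":[60,0,-220],"delta_rot":[0,-0.44,0]}
    - {"jaw":0,"xyz":[60,0,-220],"delta_rot":[0,-0.44,0]}
    - {"jaw":0,"xyz":[60,0,-220],"delta_rot":[0,-0.44,0]}
    - {"jaw":0,"xyz":[60,0,-220],"delta_rot":[0,-0.44,0]}
    - {"jaw":0,"xyz":[60,0,-220],"delta_rot":[0,-0.44,0]}
    - {"jaw":0,"xyz":[60,0,-220],"delta_rot":[0,-0.44,0]}
    - {"jaw":0,"xyz":[60,0,-220],"delta_rot":[0,-0.44,0]}
    - {"jaw":0,"xyz":[60,0,-220],"delta_rot":[0,-0.44,0]}
    - {"jaw":0,"xyz":[60,0,-220],"delta_rot":[0,-0.44,0]}
    - {"jaw":0,"xyz":[60,0,-220],"delta_rot":[0,-0.44,0]}

```text
time: 6.82
position: [0.4063, -0.0734, 0.3987]
orientation: [[-0.917, -0.01, 0.399], [-0.004, 1.0, 0.016], [-0.399, 0.013, -0.917]]
force: [-0.2, -0.8, -0.1]
finger_gap: 0.0423
grip_force: 0.0
```

Run:
```python
from h import *
s=env.get_state();print(s['time'],s['position'],np.round(s['orientation'],3).tolist())
a=env.camera('wrist')
for n in ['orange_can','white_can','hatch','red_jar','grey_jar']:
    print(n,[(np.round(d['extent'],1).tolist(),round(d['p'],2)) for d in env.boxes_of(n,'wrist')[:2]])
b=env.camera('top')
for n in ['orange_can','white_can']:
    print(n,[(np.round(d['extent'],1).tolist(),round(d['p'],2)) for d in env.boxes_of(n,'top')[:2]])
cv2.imwrite('pics/w2.png',a[:,:,::-1]);cv2.imwrite('pics/t2.png',b[:,:,::-1])
cv2.imwrite('pics/m2.png',np.vstack([cv2.resize(a,(400,300)),cv2.resize(b[180:330,270:470],(400,300))])[:,:,::-1])
```

```text
6.8167 [ 0.40625713 -0.07338598  0.39874726] [[-0.917, -0.01, 0.399], [-0.004, 1.0, 0.016], [-0.399, 0.013, -0.917]]
orange_can [([366.5, 197.1, 37.3, 55.8], 0.87)]
white_can [([276.3, 199.6, 36.8, 64.1], 0.82), ([26.9, 70.8, 53.8, 92.3], 0.47)]
hatch [([326.1, 325.1, 277.7, 140.1], 0.8), ([373.8, 124.8, 36.5, 35.1], 0.19)]
red_jar [([374.1, 122.8, 39.5, 36.1], 0.67), ([473.2, 292.4, 51.4, 87.8], 0.35)]
grey_jar [([266.9, 123.2, 39.6, 39.9], 0.69), ([28.1, 68.2, 56.1, 93.1], 0.67)]
orange_can [([338.5, 244.6, 13.7, 23.8], 0.59), ([365.4, 225.1, 96.9, 9.0], 0.47)]
white_can [([383.5, 245.1, 15.0, 19.6], 0.66)]
```

View pics/m2.png

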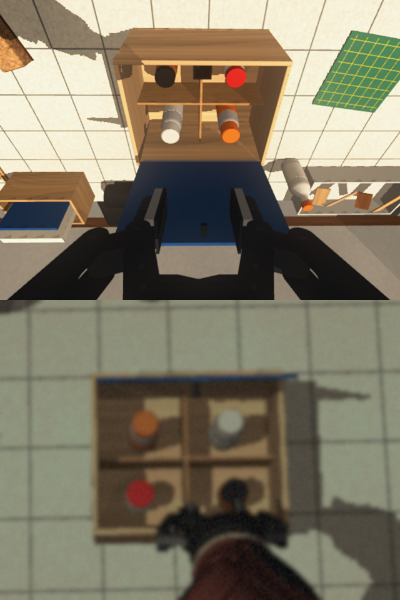

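The hatch is open. The orange can is in the far left cell (wrist view about (370,211), top view about (342,244)), and the white can is far right.

```bash
cat >> h.py <<'E'
def wback(uv,z,s):
    k=env.get_calibration('wrist');H=np.array(k['hand_eye']);Rt=np.array(s['orientation'])
    uv=np.atleast_2d(uv).astype(float)
    d=np.c_[(uv[:,0]-k['cx'])/k['fx'],(uv[:,1]-k['cy'])/k['fy'],np.ones(len(uv))]@(Rt@H[:3,:3]).T
    o=np.array(s['position'])+Rt@H[:3,3]
    return o+d*((z-o[2])/d[:,2])[:,None]
def comp(img,lo,hi,box):
    h=cv2.cvtColor(img,cv2.COLOR_BGR2HSV);m=cv2.inRange(h,lo,hi);b=np.zeros_like(m);x0,y0,x1,y1=box;b[y0:y1,x0:x1]=m[y0:y1,x0:x1]
    n,l,s,ce=cv2.connectedComponentsWithStats(b);i=1+np.argsort(-s[1:,4])[:2];return [(s[j].tolist(),ce[j].round(1)) for j in i]
E
python3 - <<'E'
from h import *
s=env.get_state()
for f,c,box in [('w2','wrist',(335,150,400,240)),('t2','top',(325,225,360,265))]:
    im=cv2.imread(f'pics/{f}.png')
    for st,ce in comp(im,(4,150,90),(20,255,255),box):
        # far/near cap-top estimate
        for z in (.137,.1235,.1):
            p=wback(ce,z,s) if c=='wrist' else back(c,ce,z)
            print(c,st,ce,z,p[0].round(4))
# white can cap and locker corners in wrist (rim, full-res px guess from 1.6x)
for q in [(181,46),(466,101),(418,258),(224,258)]: print(q,wback(q,.15,s)[0].round(3))
im=cv2.imread('pics/w2.png');cv2.imwrite('pics/w2c.png',cv2.resize(im[30:270,180:480],(800,640))[:600])
E
```

```text
wrist [335, 150, 65, 38, 1555] [365.5 162.1] 0.137 [ 0.4832 -0.0211  0.137 ]
wrist [335, 150, 65, 38, 1555] [365.5 162.1] 0.1235 [ 0.4913 -0.0189  0.1235]
wrist [335, 150, 65, 38, 1555] [365.5 162.1] 0.1 [ 0.5053 -0.015   0.1   ]
wrist [353, 194, 32, 36, 937] [367.6 211.5] 0.137 [ 0.5465 -0.0126  0.137 ]
wrist [353, 194, 32, 36, 937] [367.6 211.5] 0.1235 [ 0.5572 -0.0101  0.1235]
wrist [353, 194, 32, 36, 937] [367.6 211.5] 0.1 [ 0.5757 -0.0056  0.1   ]
top [336, 235, 14, 14, 128] [342.2 241.6] 0.137 [ 0.5567 -0.0076  0.137 ]
top [336, 235, 14, 14, 128] [342.2 241.6] 0.1235 [ 0.5592 -0.008   0.1235]
top [336, 235, 14, 14, 128] [342.2 241.6] 0.1 [ 0.5635 -0.0087  0.1   ]
(181, 46) [ 0.372 -0.177  0.15 ]
(466, 101) [0.415 0.058 0.15 ]
(418, 258) [0.608 0.053 0.15 ]
(224, 258) [ 0.607 -0.181  0.15 ]
```

View pics/w2c.png

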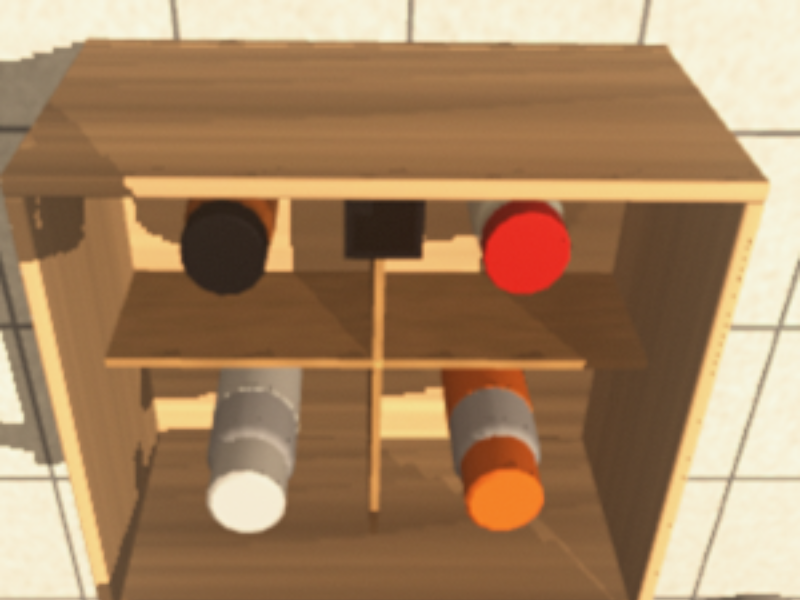

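```bash
cat >> h.py <<'E'
from scipy.spatial.transform import Rotation as Ro
def Rt(a):  # camera robot-side, lean a deg
    c,s=np.cos(np.radians(a)),np.sin(np.radians(a)); return np.array([[-c,0,s],[0,1,0],[-s,0,-c]])
def goto(p,R,s=None):
    s=s or env.get_state();R0=np.array(s['orientation'])
    return np.round(R0.T@(np.array(p)-s['position'])*1000,1).tolist(),np.round(Ro.from_matrix(R0.T@R).as_rotvec(),4).tolist()
E
python3 - <<'E'
from h import *
s=env.get_state()
s2=dict(s);print(wback((369.4,216.75),.137,s)[0].round(4))
g=np.array([.556,-.0095,.130]);R=Rt(25);T=g-.006*R[:,2]
print(T,goto(T-.12*R[:,2],R),goto(T-.02*R[:,2],R),goto(T,R))
E
```

```text
[ 0.5541 -0.0098  0.137 ]
[ 0.55346429 -0.0095      0.13543785] ([-27.0, 61.1, 181.2], [0.0155, -0.0255, 0.0038]) ([-29.5, 59.5, 281.2], [0.0155, -0.0255, 0.0038]) ([-30.0, 59.2, 301.1], [0.0155, -0.0255, 0.0038])
```

>>> step_arm:
  commands:
    - {"jaw":0.4,"xyz":[-27,61,90],"delta_rot":[0.0155,-0.0255,0.004]}
    - {"jaw":0.4,"xyz":[-27,61,100],"delta_rot":[0.0155,-0.0255,0.004]}
    - {"jaw":0.4,"xyz":[-27,61,100],"delta_rot":[0.0155,-0.0255,0.004]}
    - {"jaw":0.4,"xyz":[-27,61,140],"delta_rot":[0.0155,-0.0255,0.004]}
    - {"jaw":0.4,"xyz":[-27,61,160],"delta_rot":[0.0155,-0.0255,0.004]}
    - {"jaw":0.4,"xyz":[-27,61,181],"delta_rot":[0.0155,-0.0255,0.004]}
    - {"jaw":0.4,"xyz":[-27,61,181],"delta_rot":[0.0155,-0.0255,0.004]}
    - {"jaw":0.4,"xyz":[-27,61,181],"delta_rot":[0.0155,-0.0255,0.004]}

```text
time: 7.93
position: [0.5021, -0.0092, 0.2436]
orientation: [[-0.907, -0.0, 0.421], [0.0, 1.0, 0.001], [-0.421, 0.001, -0.907]]
force: [0.0, 0.4, -0.2]
finger_gap: 0.0599
grip_force: 0.0
```

Run:
```python
from h import *
s=env.get_state();im=env.camera('wrist');cv2.imwrite('pics/w3.png',im[:,:,::-1])
for d in env.boxes_of('orange_can','wrist')[:2]: print(np.round(d['extent'],1),d['p'])
print(comp(im[:,:,::-1].copy(),(4,150,90),(20,255,255),(250,60,450,400)))
g=np.array([.556,-.0095,.130]);R=Rt(25);T=g-.006*R[:,2]
print(s['position'],goto(T,R))
k=env.get_calibration('wrist');H=np.array(k['hand_eye'])
P=np.array([.556,-.0095,.137]);c=H[:3,:3].T@(np.array(s['orientation']).T@(P-s['position'])-H[:3,3]);print('pred px',k['fx']*c[0]/c[2]+k['cx'],k['fy']*c[1]/c[2]+k['cy'])
```

```text
[318.7 212.1  52.6  98.9] 0.8
[([250, 60, 160, 199, 10477], array([319.1, 142.9])), ([290, 206, 53, 61, 2630], array([316.2, 236.8]))]
[ 0.50214122 -0.00919341  0.24361717] ([1.1, 0.4, 121.7], [-0.0005, 0.0017, -0.0])
pred px 316.9898469886122 250.0478091285254
```

View pics/w3.png

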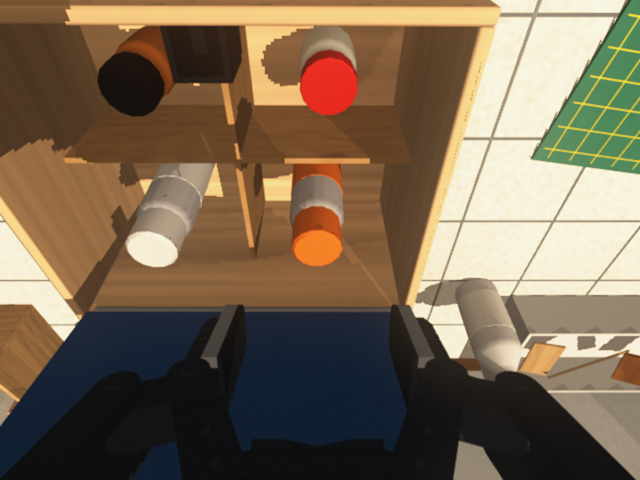

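The cap top centre is at (317,248), against a predicted (317,250). The fingers are centred on it, so I'll advance and grip.

>>> step_arm:
  commands:
    - {"jaw":0.4,"xyz":[0,0,25],"delta_rot":[0,0,0]}
    - {"jaw":0.4,"xyz":[0,0,50],"delta_rot":[0,0,0]}
    - {"jaw":0.4,"xyz":[0,0,75],"delta_rot":[0,0,0]}
    - {"jaw":0.4,"xyz":[0,0,95],"delta_rot":[0,0,0]}
    - {"jaw":0.4,"xyz":[0,0,108],"delta_rot":[0,0,0]}
    - {"jaw":0.4,"xyz":[1,0,116],"delta_rot":[0,0,0]}
    - {"jaw":0.4,"xyz":[1,0,121],"delta_rot":[0,0,0]}
    - {"jaw":0.4,"xyz":[1,0,121],"delta_rot":[0,0,0]}
    - {"jaw":-1,"xyz":[1,0,121],"delta_rot":[0,0,0]}
    - {"jaw":-1,"xyz":[1,0,121],"delta_rot":[0,0,0]}
    - {"jaw":-1,"xyz":[1,0,121],"delta_rot":[0,0,0]}
    - {"jaw":-1,"xyz":[1,0,121],"delta_rot":[0,0,0]}
    - {"jaw":-1,"xyz":[1,0,121],"delta_rot":[0,0,0]}
    - {"jaw":-1,"xyz":[1,0,121],"delta_rot":[0,0,0]}
    - {"jaw":-1,"xyz":[1,0,121],"delta_rot":[0,0,0]}
    - {"jaw":-1,"xyz":[1,0,121],"delta_rot":[0,0,0]}
  force: 40

```text
time: 9.37
position: [0.5538, -0.0097, 0.1361]
orientation: [[-0.905, -0.0, 0.425], [-0.0, 1.0, -0.001], [-0.425, -0.001, -0.905]]
force: [-1.7, 0.3, 5.4]
finger_gap: 0.0323
grip_force: 40.3
```

>>> step_arm:
  commands:
    - {"jaw":-1,"xyz":[-4,0,-9],"delta_rot":[0,0,0]}
    - {"jaw":-1,"xyz":[-10,0,-24],"delta_rot":[0,0,0]}
    - {"jaw":-1,"xyz":[-16,0,-42],"delta_rot":[0,0,0]}
    - {"jaw":-1,"xyz":[-22,0,-64],"delta_rot":[0,0,0]}
    - {"jaw":-1,"xyz":[-27,0,-87],"delta_rot":[0,0,0]}
    - {"jaw":-1,"xyz":[-27,0,-107],"delta_rot":[0,0,0]}
    - {"jaw":-1,"xyz":[-26,0,-128],"delta_rot":[0,0,0]}
    - {"jaw":-1,"xyz":[-25,0,-150],"delta_rot":[0,0,0]}
    - {"jaw":-1,"xyz":[-25,0,-171],"delta_rot":[0,0,0]}
    - {"jaw":-1,"xyz":[-12,0,-182],"delta_rot":[0,0,0]}
    - {"jaw":-1,"xyz":[0,0,-191],"delta_rot":[0,0,0]}
    - {"jaw":-1,"xyz":[7,0,-197],"delta_rot":[0,0,0]}
    - {"jaw":-1,"xyz":[7,0,-197],"delta_rot":[0,0,0]}
    - {"jaw":-1,"xyz":[7,0,-197],"delta_rot":[0,0,0]}

```text
time: 10.53
position: [0.4687, -0.0102, 0.3124]
orientation: [[-0.908, 0.0, 0.419], [0.0, 1.0, 0.0], [-0.419, 0.0, -0.908]]
force: [0.7, -0.8, -2.5]
finger_gap: 0.0325
grip_force: 40.4
```

Run:
```python
from h import *
s=env.get_state();print(s['position'],s['finger_gap'],s['force'])
a=env.camera('wrist');b=env.camera('scene')
cv2.imwrite('pics/m4.png',np.hstack([cv2.resize(a,(400,300)),cv2.resize(b[120:300,180:420],(400,300))])[:,:,::-1])
m=np.array([.503,.2848,.003]);R=Rt(25)
# can-bottom is 123 below grasp; grasp target height
for h in (.19,.06,.0):
    g=m+[0,0,.123+h];print(h,goto(g-.006*R[:,2],R))
```

```text
[ 0.46874498 -0.01016286  0.3123643 ] 0.0324691583170783 [ 0.71667468 -0.80220241 -2.48569057]
0.19 ([-32.9, 294.8, 4.9], [0.0007, -0.0046, 0.0001])
0.06 ([21.5, 294.7, 123.0], [0.0007, -0.0046, 0.0001])
0.0 ([46.7, 294.7, 177.5], [0.0007, -0.0046, 0.0001])
```

View pics/m4.png

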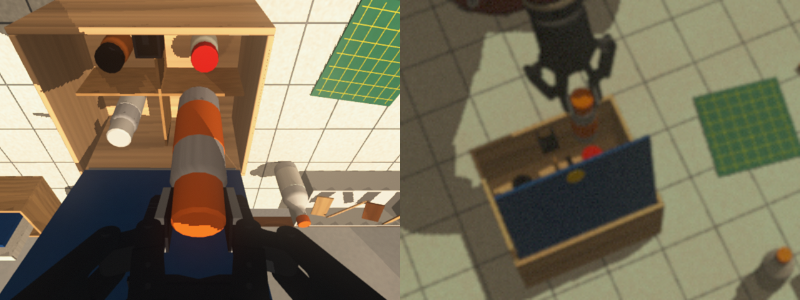

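The can hangs in the grip, cap at wrist half-scale (197,225), well clear of the rim. I'll carry it over the mat.

>>> step_arm:
  commands:
    - {"jaw":-1,"xyz":[-1,5,0],"delta_rot":[0,0,0]}
    - {"jaw":-1,"xyz":[-3,16,0],"delta_rot":[0,0,0]}
    - {"jaw":-1,"xyz":[-5,33,1],"delta_rot":[0,0,0]}
    - {"jaw":-1,"xyz":[-7,53,1],"delta_rot":[0,0,0]}
    - {"jaw":-1,"xyz":[-9,75,2],"delta_rot":[0,0,0]}
    - {"jaw":-1,"xyz":[-12,98,2],"delta_rot":[0,0,0]}
    - {"jaw":-1,"xyz":[-15,121,3],"delta_rot":[0,0,0]}
    - {"jaw":-1,"xyz":[-18,144,3],"delta_rot":[0,0,0]}
    - {"jaw":-1,"xyz":[-21,167,4],"delta_rot":[0,0,0]}
    - {"jaw":-1,"xyz":[-23,190,4],"delta_rot":[0,0,0]}
    - {"jaw":-1,"xyz":[-25,213,4],"delta_rot":[0,0,0]}
    - {"jaw":-1,"xyz":[-27,234,4],"delta_rot":[0,0,0]}
    - {"jaw":-1,"xyz":[-29,253,5],"delta_rot":[0,0,0]}
    - {"jaw":-1,"xyz":[-31,269,5],"delta_rot":[0,0,0]}
    - {"jaw":-1,"xyz":[-32,281,5],"delta_rot":[0,0,0]}
    - {"jaw":-1,"xyz":[-33,289,5],"delta_rot":[0,0,0]}
    - {"jaw":-1,"xyz":[-33,294,5],"delta_rot":[0,0,0]}
    - {"jaw":-1,"xyz":[-33,295,5],"delta_rot":[0,0,0]}
    - {"jaw":-1,"xyz":[-33,295,5],"delta_rot":[0,0,0]}

```text
time: 12.22
position: [0.5002, 0.2851, 0.3209]
orientation: [[-0.909, -0.001, 0.417], [-0.0, 1.0, 0.001], [-0.417, 0.001, -0.909]]
force: [0.1, -0.2, -1.2]
finger_gap: 0.0325
grip_force: 40.4
```

Run:
```python
from h import *
s=env.get_state();print(s['time'],s['position'],s['finger_gap'],s['force'])
m=np.array([.503,.2848,.003]);R=Rt(25)
for h in (.06,.02,.006,0.0,-.002):
    g=m+[0,0,.123+h];print(h,goto(g-.006*R[:,2],R))
```

```text
12.2167 [0.50021554 0.28506243 0.3209415 ] 0.032518064603386215 [ 0.14440241 -0.1541535  -1.21471654]
0.06 ([53.8, -0.4, 117.8], [0.0011, -0.006, 0.0002])
0.02 ([70.5, -0.4, 154.2], [0.0011, -0.006, 0.0002])
0.006 ([76.3, -0.4, 166.9], [0.0011, -0.006, 0.0002])
0.0 ([78.8, -0.4, 172.3], [0.0011, -0.006, 0.0002])
-0.002 ([79.7, -0.4, 174.1], [0.0011, -0.006, 0.0002])
```

>>> step_arm:
  commands:
    - {"jaw":-1,"xyz":[8,0,18],"delta_rot":[0,0,0]}
    - {"jaw":-1,"xyz":[22,0,48],"delta_rot":[0,0,0]}
    - {"jaw":-1,"xyz":[38,0,82],"delta_rot":[0,0,0]}
    - {"jaw":-1,"xyz":[52,0,114],"delta_rot":[0,0,0]}
    - {"jaw":-1,"xyz":[62,0,136],"delta_rot":[0,-0.003,0]}
    - {"jaw":-1,"xyz":[69,0,152],"delta_rot":[0,-0.006,0]}
    - {"jaw":-1,"xyz":[73,0,161],"delta_rot":[0,-0.006,0]}
    - {"jaw":-1,"xyz":[76,0,166],"delta_rot":[0,-0.006,0]}
    - {"jaw":-1,"xyz":[77,0,168],"delta_rot":[0,-0.006,0]}
    - {"jaw":-1,"xyz":[77.5,0,169.5],"delta_rot":[0,-0.006,0]}
    - {"jaw":-1,"xyz":[77.5,0,169.5],"delta_rot":[0,-0.006,0]}
    - {"jaw":-1,"xyz":[77.5,0,169.5],"delta_rot":[0,-0.006,0]}

```text
time: 13.22
position: [0.5013, 0.2854, 0.1361]
orientation: [[-0.906, -0.0, 0.424], [0.0, 1.0, 0.002], [-0.424, 0.002, -0.906]]
force: [-0.6, -0.6, -1.3]
finger_gap: 0.0324
grip_force: 40.4
```

Run:
```python
from h import *
s=env.get_state();print(s['position'],s['force'])
a=env.camera('wrist');b=env.camera('scene')
cv2.imwrite('pics/m5.png',np.hstack([cv2.resize(a,(400,300)),cv2.resize(b[110:260,300:500],(400,300))])[:,:,::-1])
```

```text
[0.50133889 0.28543561 0.13606809] [-0.62425712 -0.55869277 -1.26745676]
```

View pics/m5.png

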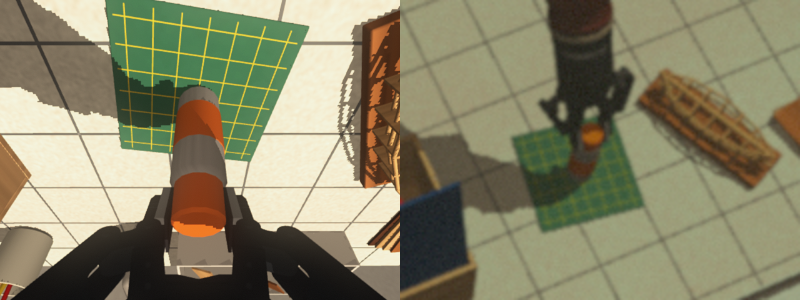

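The can is upright over the middle of the mat (base at half-scale (200,92)). I'll lower the last 4 to 5 mm.

>>> step_arm:
  commands:
    - {"jaw":-1,"xyz":[0.4,0,0.9],"delta_rot":[0,0,0]}
    - {"jaw":-1,"xyz":[0.8,0,1.8],"delta_rot":[0,0,0]}
    - {"jaw":-1,"xyz":[1.3,0,2.7],"delta_rot":[0,0,0]}
    - {"jaw":-1,"xyz":[1.7,0,3.6],"delta_rot":[0,0,0]}
    - {"jaw":-1,"xyz":[1.8,0,3.9],"delta_rot":[0,0,0]}
    - {"jaw":-1,"xyz":[1.8,0,3.9],"delta_rot":[0,0,0]}
    - {"jaw":-1,"xyz":[1.8,0,3.9],"delta_rot":[0,0,0]}

```text
time: 13.9
position: [0.5017, 0.2855, 0.1321]
orientation: [[-0.905, -0.0, 0.425], [0.0, 1.0, 0.002], [-0.425, 0.002, -0.905]]
force: [-1.9, -1.2, 7.2]
finger_gap: 0.0327
grip_force: 41.2
```

>>> step_arm:
  commands:
    - {"jaw":0.0,"xyz":[0,0,0],"delta_rot":[0,0,0]}
    - {"jaw":0.2,"xyz":[0,0,0],"delta_rot":[0,0,0]}
    - {"jaw":0.3,"xyz":[0,0,0],"delta_rot":[0,0,0]}
    - {"jaw":0.3,"xyz":[0,0,0],"delta_rot":[0,0,0]}
    - {"jaw":0.3,"xyz":[0,0,0],"delta_rot":[0,0,0]}
    - {"jaw":0.3,"xyz":[0,0,-8],"delta_rot":[0,0,0]}
    - {"jaw":0.3,"xyz":[0,0,-25],"delta_rot":[0,0,0]}
    - {"jaw":0.3,"xyz":[0,0,-50],"delta_rot":[0,0,0]}
    - {"jaw":0.3,"xyz":[0,0,-80],"delta_rot":[0,0,0]}
    - {"jaw":0.3,"xyz":[0,0,-110],"delta_rot":[0,0,0]}
    - {"jaw":0.3,"xyz":[0,0,-110],"delta_rot":[0,0,0]}
    - {"jaw":0.3,"xyz":[0,0,-110],"delta_rot":[0,0,0]}

```text
time: 14.9
position: [0.4546, 0.2857, 0.233]
orientation: [[-0.905, -0.001, 0.426], [0.0, 1.0, 0.003], [-0.426, 0.003, -0.905]]
force: [-1.2, 0.7, -0.7]
finger_gap: 0.0558
grip_force: 0.0
```

Run:
```python
from h import *
s=env.get_state();print(s['time'],s['position'],np.round(s['orientation'],3).tolist(),s['joint_positions'])
a=env.camera('wrist');b=env.camera('scene')
cv2.imwrite('pics/m6.png',np.hstack([cv2.resize(a,(400,300)),cv2.resize(b[110:260,300:500],(400,300))])[:,:,::-1])
R=Rt(0)
for p in [(.46,.285,.42),(.50,.10,.43),(.64,-.064,.43),(.64,-.064,.345)]: print(p,goto(p,R))
```

```text
14.9 [0.45457115 0.28567181 0.23301441] [[-0.905, -0.001, 0.426], [0.0, 1.0, 0.003], [-0.426, 0.003, -0.905]] [ 23.18562443 -33.4035123  -34.5721034   65.34828855  -9.50788251
  21.18259807]
(0.46, 0.285, 0.42) ([-85.9, 0.1, -170.0], [0.001, 0.436, 0.0003])
(0.5, 0.1, 0.43) ([-126.4, -184.9, -162.4], [0.001, 0.436, 0.0003])
(0.64, -0.064, 0.43) ([-253.3, -348.9, -103.5], [0.001, 0.436, 0.0003])
(0.64, -0.064, 0.345) ([-217.4, -349.0, -26.4], [0.001, 0.436, 0.0003])
```

View pics/m6.png

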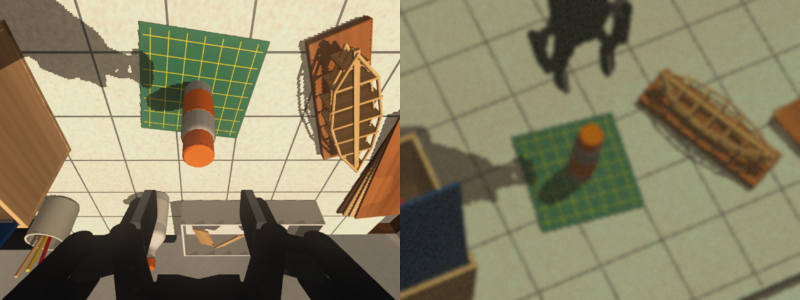

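The can stands free on the mat (base at half-scale scene (580,165)). I'll go up and over, behind the open hatch.

>>> step_arm:
  commands:
    - {"jaw":-1,"xyz":[-20,0,-40],"delta_rot":[0,0.1,0]}
    - {"jaw":-1,"xyz":[-40,0,-80],"delta_rot":[0,0.2,0]}
    - {"jaw":-1,"xyz":[-60,0,-120],"delta_rot":[0,0.3,0]}
    - {"jaw":-1,"xyz":[-75,0,-150],"delta_rot":[0,0.436,0]}
    - {"jaw":-1,"xyz":[-86,0,-170],"delta_rot":[0,0.436,0]}
    - {"jaw":-1,"xyz":[-100,-45,-166],"delta_rot":[0,0.436,0]}
    - {"jaw":-1,"xyz":[-114,-80,-162],"delta_rot":[0,0.436,0]}
    - {"jaw":-1,"xyz":[-128,-114,-157],"delta_rot":[0,0.436,0]}
    - {"jaw":-1,"xyz":[-142,-148,-152],"delta_rot":[0,0.436,0]}
    - {"jaw":-1,"xyz":[-157,-180,-147],"delta_rot":[0,0.436,0]}
    - {"jaw":-1,"xyz":[-172,-212,-140],"delta_rot":[0,0.436,0]}
    - {"jaw":-1,"xyz":[-190,-244,-131],"delta_rot":[0,0.436,0]}
    - {"jaw":-1,"xyz":[-208,-276,-123],"delta_rot":[0,0.436,0]}
    - {"jaw":-1,"xyz":[-226,-308,-115],"delta_rot":[0,0.436,0]}
    - {"jaw":-1,"xyz":[-245,-335,-107],"delta_rot":[0,0.436,0]}
    - {"jaw":-1,"xyz":[-253,-349,-103],"delta_rot":[0,0.436,0]}
    - {"jaw":-1,"xyz":[-253,-349,-103],"delta_rot":[0,0.436,0]}
    - {"jaw":-1,"xyz":[-253,-349,-103],"delta_rot":[0,0.436,0]}

```text
time: 16.5
position: [0.6404, -0.0651, 0.4275]
orientation: [[-1.0, 0.001, -0.003], [0.001, 1.0, 0.002], [0.003, 0.002, -1.0]]
force: [-0.3, -0.1, 0.3]
finger_gap: 0.0
grip_force: 0.0
```

```bash
cat >> h.py <<'E'
def tcp(th,r=.177): return np.array([.611-r*np.cos(th)+.003*np.sin(th)+.011,-.064,.147+r*np.sin(th)+.003*np.cos(th)+.025])
E
python3 - <<'E'
from h import *
s=env.get_state();print(s['time'],s['position'],np.round(s['orientation'],3).tolist(),s['force'],s['joint_positions'])
d=lambda p:goto(p,Rt(0))
print(d((.64,-.064,.345)))
for th in (1.36,1.3,1.2,1.1): print(th,tcp(th).round(4),d(tcp(th)))
E
```

```text
16.5 [ 0.64036782 -0.0651062   0.4274893 ] [[-1.0, 0.001, -0.003], [0.001, 1.0, 0.002], [0.003, 0.002, -1.0]] [-0.32037631 -0.07495235  0.30422432] [-1.74536763e+01  2.33839417e+01  4.42697406e+01  1.11094964e+02
  7.40704771e-02 -1.73733563e+01]
([0.1, 0.9, 82.5], [0.0023, -0.0031, -0.0014])
1.36 [ 0.5879 -0.064   0.3457] ([52.2, 0.8, 81.9], [0.0023, -0.0031, -0.0014])
1.3 [ 0.5775 -0.064   0.3434] ([62.6, 0.8, 84.3], [0.0023, -0.0031, -0.0014])
1.2 [ 0.5607 -0.064   0.3381] ([79.4, 0.8, 89.7], [0.0023, -0.0031, -0.0014])
1.1 [ 0.5444 -0.064   0.3311] ([95.7, 0.7, 96.7], [0.0023, -0.0031, -0.0014])
```

>>> step_arm:
  commands:
    - {"jaw":-1,"xyz":[0,1,25],"delta_rot":[0,0,0]}
    - {"jaw":-1,"xyz":[3,1,50],"delta_rot":[0,0,0]}
    - {"jaw":-1,"xyz":[8,1,72],"delta_rot":[0,0,0]}
    - {"jaw":-1,"xyz":[18,1,82],"delta_rot":[0,0,0]}
    - {"jaw":-1,"xyz":[28,1,82],"delta_rot":[0,0,0]}
    - {"jaw":-1,"xyz":[36,1,82],"delta_rot":[0,0,0]}
    - {"jaw":-1,"xyz":[42,1,82],"delta_rot":[0,0,0]}
    - {"jaw":-1,"xyz":[48,1,82],"delta_rot":[0,0,0]}
    - {"jaw":-1,"xyz":[52,1,82],"delta_rot":[0,0,0]}
    - {"jaw":-1,"xyz":[56,1,83],"delta_rot":[0,0,0]}
    - {"jaw":-1,"xyz":[60,1,84],"delta_rot":[0,0,0]}
    - {"jaw":-1,"xyz":[65,1,85],"delta_rot":[0,0,0]}
    - {"jaw":-1,"xyz":[70,1,86],"delta_rot":[0,0,0]}

```text
time: 17.58
position: [0.5699, -0.0629, 0.3437]
orientation: [[-1.0, -0.001, 0.001], [-0.001, 1.0, 0.001], [-0.001, 0.001, -1.0]]
force: [3.2, 1.3, -0.5]
finger_gap: -0.0004
grip_force: 1.2
```

Run:
```python
from h import *
s=env.get_state();print(s['time'],s['position'],np.round(s['orientation'],3).tolist(),s['force'])
for th in np.arange(1.25,.55,-.05): print(round(th,2),goto(tcp(th),Rt(0))[0])
```

```text
17.5833 [ 0.56993925 -0.06285095  0.34370138] [[-1.0, -0.001, 0.001], [-0.001, 1.0, 0.001], [-0.001, 0.001, -1.0]] [ 3.18368241  1.33645543 -0.47342117]
1.25 [0.9, -1.2, 2.8]
1.2 [9.3, -1.2, 5.6]
1.15 [17.5, -1.2, 8.9]
1.1 [25.6, -1.2, 12.6]
1.05 [33.4, -1.2, 16.6]
1.0 [41.1, -1.2, 21.1]
0.95 [48.5, -1.2, 25.9]
0.9 [55.6, -1.2, 31.1]
0.85 [62.5, -1.2, 36.7]
0.8 [69.1, -1.2, 42.6]
0.75 [75.4, -1.2, 48.8]
0.7 [81.4, -1.2, 55.3]
0.65 [87.1, -1.2, 62.1]
0.6 [92.4, -1.2, 69.2]
```

>>> step_arm:
  commands:
    - {"jaw":-1,"xyz":[4,-1,4],"delta_rot":[0,0,0]}
    - {"jaw":-1,"xyz":[9,-1,6],"delta_rot":[0,0,0]}
    - {"jaw":-1,"xyz":[17,-1,9],"delta_rot":[0,0,0]}
    - {"jaw":-1,"xyz":[26,-1,13],"delta_rot":[0,0,0]}
    - {"jaw":-1,"xyz":[33,-1,17],"delta_rot":[0,0,0]}
    - {"jaw":-1,"xyz":[41,-1,21],"delta_rot":[0,0,0]}
    - {"jaw":-1,"xyz":[48,-1,26],"delta_rot":[0,0,0]}
    - {"jaw":-1,"xyz":[56,-1,31],"delta_rot":[0,0,0]}
    - {"jaw":-1,"xyz":[62,-1,37],"delta_rot":[0,0,0]}
    - {"jaw":-1,"xyz":[69,-1,43],"delta_rot":[0,0,0]}
    - {"jaw":-1,"xyz":[75,-1,49],"delta_rot":[0,0,0]}
    - {"jaw":-1,"xyz":[81,-1,55],"delta_rot":[0,0,0]}
    - {"jaw":-1,"xyz":[87,-1,62],"delta_rot":[0,0,0]}
    - {"jaw":-1,"xyz":[92,-1,69],"delta_rot":[0,0,0]}

```text
time: 18.75
position: [0.4777, -0.0641, 0.2748]
orientation: [[-1.0, -0.0, 0.001], [-0.0, 1.0, 0.001], [-0.001, 0.001, -1.0]]
force: [0.8, 0.9, 4.1]
finger_gap: 0.0002
grip_force: 2.3
```

Run:
```python
from h import *
s=env.get_state();print(s['time'],s['position'],s['force'])
for th in np.arange(.6,-.001,-.04): print(round(th,2),goto(tcp(th),Rt(0))[0])
```

```text
18.75 [ 0.47773573 -0.06414557  0.27479303] [0.78280699 0.86401181 4.08412315]
0.6 [0.1, 0.1, 0.4]
0.56 [4.1, 0.1, 6.2]
0.52 [7.9, 0.1, 12.2]
0.48 [11.4, 0.1, 18.4]
0.44 [14.6, 0.1, 24.7]
0.4 [17.6, 0.1, 31.1]
0.36 [20.4, 0.1, 37.6]
0.32 [22.9, 0.1, 44.2]
0.28 [25.1, 0.1, 51.0]
0.24 [27.0, 0.1, 57.8]
0.2 [28.7, 0.1, 64.6]
0.16 [30.1, 0.1, 71.6]
0.12 [31.2, 0.1, 78.6]
0.08 [32.1, 0.1, 85.6]
0.04 [32.6, 0.1, 92.7]
-0.0 [32.9, 0.1, 99.7]
```

>>> step_arm:
  commands:
    - {"jaw":-1,"xyz":[4,0,6],"delta_rot":[0,0,0]}
    - {"jaw":-1,"xyz":[8,0,12],"delta_rot":[0,0,0]}
    - {"jaw":-1,"xyz":[11.5,0,18],"delta_rot":[0,0,0]}
    - {"jaw":-1,"xyz":[14.5,0,25],"delta_rot":[0,0,0]}
    - {"jaw":-1,"xyz":[17.5,0,31],"delta_rot":[0,0,0]}
    - {"jaw":-1,"xyz":[20.5,0,37.5],"delta_rot":[0,0,0]}
    - {"jaw":-1,"xyz":[23,0,44],"delta_rot":[0,0,0]}
    - {"jaw":-1,"xyz":[25,0,51],"delta_rot":[0,0,0]}
    - {"jaw":-1,"xyz":[27,0,58],"delta_rot":[0,0,0]}
    - {"jaw":-1,"xyz":[29,0,64.5],"delta_rot":[0,0,0]}
    - {"jaw":-1,"xyz":[30,0,71],"delta_rot":[0,0,0]}
    - {"jaw":-1,"xyz":[31,0,78],"delta_rot":[0,0,0]}
    - {"jaw":-1,"xyz":[32,0,84],"delta_rot":[0,0,0]}
    - {"jaw":-1,"xyz":[33,0,89],"delta_rot":[0,0,0]}
    - {"jaw":-1,"xyz":[33,0,94],"delta_rot":[0,0,0]}
    - {"jaw":-1,"xyz":[33,0,97],"delta_rot":[0,0,0]}
    - {"jaw":-1,"xyz":[33,0,99],"delta_rot":[0,0,0]}
    - {"jaw":-1,"xyz":[33,0,99],"delta_rot":[0,0,0]}

```text
time: 20.25
position: [0.4448, -0.064, 0.1753]
orientation: [[-1.0, -0.0, -0.0], [-0.0, 1.0, 0.001], [0.0, 0.001, -1.0]]
force: [-1.5, -2.1, 4.2]
finger_gap: -0.0003
grip_force: 2.3
```

>>> step_arm:
  commands:
    - {"jaw":-1,"xyz":[0.5,0,1.5],"delta_rot":[0,0,0]}
    - {"jaw":-1,"xyz":[0.5,0,3],"delta_rot":[0,0,0]}
    - {"jaw":-1,"xyz":[0.5,0,4],"delta_rot":[0,0,0]}
    - {"jaw":-1,"xyz":[0.5,0,5],"delta_rot":[0,0,0]}
    - {"jaw":-1,"xyz":[0.5,0,5.7],"delta_rot":[0,0,0]}
    - {"jaw":-1,"xyz":[0.5,0,6.2],"delta_rot":[0,0,0]}
    - {"jaw":-1,"xyz":[0.5,0,6.2],"delta_rot":[0,0,0]}

```text
time: 20.83
position: [0.4448, -0.064, 0.1698]
orientation: [[-1.0, -0.0, 0.001], [-0.0, 1.0, 0.001], [-0.001, 0.001, -1.0]]
force: [0.4, -1.6, 3.4]
finger_gap: 0.0002
grip_force: 2.5
```

>>> step_arm:
  commands:
    - {"jaw":-1,"xyz":[0,0,0.7],"delta_rot":[0,0,0]}
    - {"jaw":-1,"xyz":[0,0,1.4],"delta_rot":[0,0,0]}
    - {"jaw":-1,"xyz":[0,0,1.4],"delta_rot":[0,0,0]}

```text
time: 21.08
position: [0.4448, -0.064, 0.1689]
orientation: [[-1.0, -0.0, 0.001], [-0.0, 1.0, 0.001], [-0.001, 0.001, -1.0]]
force: [-1.4, -1.2, 9.1]
finger_gap: -0.0
grip_force: 4.3
```

>>> step_arm:
  commands:
    - {"jaw":-1,"xyz":[0,0,0.5],"delta_rot":[0,0,0]}
    - {"jaw":-1,"xyz":[0,0,1.0],"delta_rot":[0,0,0]}
    - {"jaw":-1,"xyz":[0,0,1.0],"delta_rot":[0,0,0]}

```text
time: 21.33
position: [0.4448, -0.064, 0.1685]
orientation: [[-1.0, -0.0, 0.001], [-0.0, 1.0, 0.0], [-0.001, 0.0, -1.0]]
force: [-2.4, 0.4, 14.4]
finger_gap: 0.0
grip_force: 7.0
```

Firm stop reached. I'll let go, retreat up and watch.

>>> step_arm:
  commands:
    - {"jaw":-1,"xyz":[0,0,-8],"delta_rot":[0,0,0]}
    - {"jaw":-1,"xyz":[0,0,-30],"delta_rot":[0,0,0]}
    - {"jaw":-1,"xyz":[0,0,-70],"delta_rot":[0,0,0]}
    - {"jaw":-1,"xyz":[0,0,-110],"delta_rot":[0,0,0]}
    - {"jaw":-1,"xyz":[0,0,-150],"delta_rot":[0,0,0]}
    - {"jaw":-1,"xyz":[0,0,-190],"delta_rot":[0,0,0]}
    - {"jaw":-1,"xyz":[0,0,-190],"delta_rot":[0,0,0]}
    - {"jaw":-1,"xyz":[0,0,-190],"delta_rot":[0,0,0]}
    - {"jaw":-1,"xyz":[0,0,-190],"delta_rot":[0,0,0]}
    - {"jaw":-1,"xyz":[0,0,-190],"delta_rot":[0,0,0]}
    - {"jaw":-1,"xyz":[0,0,-190],"delta_rot":[0,0,0]}
    - {"jaw":-1,"xyz":[0,0,-190],"delta_rot":[0,0,0]}
    - {"jaw":-1,"xyz":[0,0,-190],"delta_rot":[0,0,0]}
    - {"jaw":-1,"xyz":[0,0,-190],"delta_rot":[0,0,0]}
    - {"jaw":-1,"xyz":[0,0,-190],"delta_rot":[0,0,0]}
    - {"jaw":-1,"xyz":[0,0,-190],"delta_rot":[0,0,0]}

```text
time: 22.67
position: [0.4445, -0.064, 0.3572]
orientation: [[-1.0, -0.0, 0.0], [-0.0, 1.0, 0.001], [-0.0, 0.001, -1.0]]
force: [-0.3, -0.2, 0.4]
finger_gap: 0.0001
grip_force: 0.0
```

Run:
```python
from h import *
s=env.get_state();print(s['time'],s['position'])
a=env.camera('wrist');b=env.camera('scene')
cv2.imwrite('pics/m7.png',np.hstack([cv2.resize(a,(400,300)),cv2.resize(b[120:345,180:480],(400,300))])[:,:,::-1])
```

```text
22.6667 [ 0.44453552 -0.06402361  0.35719403]
```

View pics/m7.png

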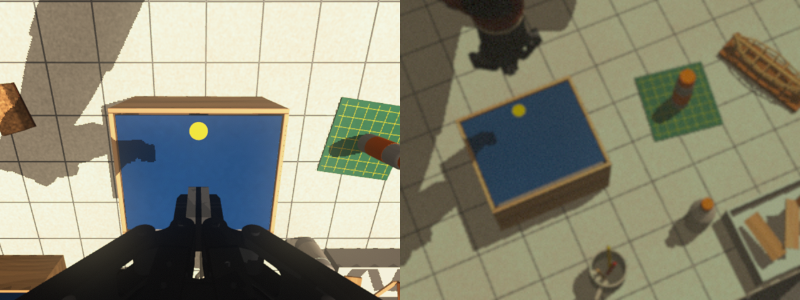

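The hatch is flush and latched (dot at half-scale (198,131)), and the can, glue and mug are all standing. I'm handing in.

```bash
python3 -c "
from workcell import env
print(env.finish_job())"
```

```text
the job is handed in; nothing more can be done
None
```

The job is handed in at about 23 s of the 61 s limit, though the system returned no verdict: in the last pictures the orange can stands upright in the middle of the mat, the hatch is shut flush by itself, and the glue and mug are standing; the white can and jars were last seen upright before I closed the hatch.

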